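# Lay the painted tree down on the padded bar

### The job

So that felt can be stuck on its underside, tip the painted wooden tree that stands on the board's step over the step's edge towards the padded bar, easing it down between loosely opened fingers so that it lands gently on the bar and never drops or flops over by itself. It must end lying on the bar with the underside of its foot right up against the edge of the step: push it along by its star end if it is not. Only push it and let it rest against the fingers, without squeezing, lifting or carrying it, and leave everything else where it is.

Things in the scene. Friction and masses are not known exactly. Their poses are not given: they have to be found in the camera images.
- tree: tall flat wooden tree, painted green, bare star on top, on a rectangular foot; 205 mm tall, 0.22 to 0.45 kg. Origin: centre of the foot's underside; z up, x across the thickness, y across the width. Foot 70 (x) x 90 (y) x 18 mm; above it an 18 mm thick slab (x -9 to 9 mm), 80 mm wide at z = 30 mm, tapering to 12 mm at z = 165 mm. Stands on the step, to be tipped towards its -x
- tree_toe (a point): middle of the lower edge of the tree's foot on the -x side (35 mm from the tree's origin). It overhangs the step by 13 to 17 mm: the tree first pivots on the step's edge until, at about 30 degrees of tilt, this edge comes down on the plate. Its centre of mass is 47 mm above its underside: it passes its balance point at about 37 degrees, after which it would fall by itself
- tree_tip (a point): top point of the star, on the tree's axis 205 mm above its underside, mid-thickness. The star is 18 mm thick, 50 mm across, centred 180 mm above the underside; its top point is about 5 mm wide. Pushed here along its axis, the lying tree slides at about 1 to 4 N until it meets the step
- board: laying-down board, fixed to the table: a plywood plate 300 (x) x 260 (y) x 12 mm; a wooden step on it, 8 mm higher (top 20 mm above the table), covers x from 65 to 150 mm; the padded bar stands near the other end. Origin: centre of the plate's underside, on the table; x points from the bar to the step (the tree is tipped towards -x), z up
- step_edge (a point): middle of the top edge of the step, at x = 65 mm, 20 mm above the table; the step's upright face, 8 mm high, runs along y and is the stop for the underside of the tree's foot
- padded_bar: dark foam-covered round bar, 28 mm in diameter, 208 mm long, along the board's y on two wooden cheeks 72 mm high. Origin: middle of its axis, at x = -52 mm on the board, 56 mm above the table. The tree laid on it slopes about 17 degrees (tilted 73 from upright); its star reaches about 70 to 80 mm beyond the bar's axis, its top point about 105 mm above the table
- bar_top (a point): top of the padded bar at its middle, 70 mm above the table
- glue_jar: small capped jar, 38 mm across, 50 mm high, on the step beside the tree; origin under its centre. Leave it
- sponge: painter's sponge 50 x 36 x 26 mm lying on the board's plate between the step and the bar, to the side; origin under its centre. Leave it
- paint_tray: empty black tray 150 x 200 x 45 mm on the table; origin under its centre. Leave it
- brush: paint brush, about 200 mm long, lying on the table; leave it
- small_tree: small finished tree of the same kind, 127 mm tall, standing on the table beside the board; origin under its foot. Leave it
- paint_bottle: closed bottle 54 mm across, 130 mm tall; origin under its centre. Leave it
- water_cup: white cup 72 mm across, 90 mm tall; origin under its centre. Leave it

How it is judged:
At the end, for the whole second after the job is handed in: The tree lies still on the padded bar (its axis 69 to 81 degrees from upright), square to it within about 13 degrees, the toe edge of its foot down on the plate and the underside of the foot within about 5 mm of touching the edge of the step (angle between tree's own z axis and vertical between 1.2 and 1.42 rad and contact force between tree and padded_bar above 0.2 N and x of tree_toe in the frame of board between 0.058 and 0.068 m and z of tree_toe in the frame of board below 0.018 m and angle between the z axis of tree and the x axis of board, either way round below 0.35 rad and linear speed of tree below 0.02 m/s and angular speed of tree below 0.1 rad/s).
It fails at once if the tree drops or flops over freely (turns faster than 3.5 rad/s) (angular speed of tree above 3.5 rad/s).
It fails at once if the tree is squeezed or pushed hard (more than 30 N from the fingers) (contact force between the fingers and tree above 30 N).
It fails at once if the tree is lifted or carried (its toe edge rises more than 15 mm above the step) (height (world z) of tree_toe above 0.035 m).
It fails at once if another thing is moved by more than 25 mm (distance of any of glue_jar, sponge, paint_tray, brush, small_tree, paint_bottle, water_cup from where it was at the start of the episode above 0.025 m).
It also fails if it takes over 61 s, if anything falls off the work surface, if the arm or the gripper's body presses on something with over 40 N, if the wrist force passes 120 N, or if a joint passes its speed limit or range.

### The arm

A 6-joint arm with a two-finger parallel gripper is mounted at the origin on the work surface. World frame = base frame: x ahead of the robot, y to its left, z up, the work surface at z = 0. Lengths are in m, angles in rad, forces in N, time in s.
With the tool pointing down it reaches from about 0.3 to 0.775 m from the base axis. Payload 14.6 kg.
Tool frame: the origin (TCP) lies midway between the tips of the shut fingers; the grasp point (between the pads) lies 19 mm behind it; z points along the fingers, y is the direction in which the jaws open and shut (so a half turn about z gives the same grasp; the last joint's range is limited). The gripper opens to 94 mm and grips with 3 to 60 N. Pads are 16 mm wide; open, the fingers measure 119 mm over their backs; the gripper's body (75 mm by 177 mm) begins 78 mm behind the grasp point.
Start: joints at [-1.406, 0.3, 1.521, -0, 1.321, -0.067], TCP at [0.126, -0.535, 0.205] pointing down, gripper open.
Joint ranges: [-3.03, 3.03], [-0.79, 2.21], [0.23, 2.52], [-1.04, 4.18], [0, 3.07], [-2.55, 2.55]. Speed limits (rad/s): [2.22, 2.22, 2.57, 3.14, 3.14, 3.14].

### API

Orientations are given as [roll, pitch, yaw] about the fixed x, y, z axes, in that order (R = Rz(yaw) Ry(pitch) Rx(roll)).
In Python, from station import readout, imaging, job gives the robot as it stands.
- The arm moves only by the tool arm_command, never from a script. Its argument "increments" is a list of rows, each an object with "gripper": the opening, from 0 (shut) to 1 (fully open); "slide": the shift along the world's x, y, z in m, a list of three; "yaw": the turn about the world's z in rad. A call has 1 to 8 rows; each row is the pose to reach, as a shift and turn from the pose commanded when the call began; what a row does not reach only later rows make up. A row lasts 1/8 s, in which the tool goes at most 62.5 mm and 10.7 degrees, less where a joint would pass 70% of its speed; a pose out of reach is approached as far as the arm can. A call with a gripper value outside its range is refused whole. The fingers move at their own pace and stop on an object; "grip_force" is the grip in N (left out, the last holds). Time passes only in rows, so rows that repeat a pose let the fingers close. It gives the time, the measured TCP pose, the force and the opening at its end, in the units of the state.
- readout.get_obs(): the state, without advancing time (a new reading comes with each control period).
- imaging.camera(name): name is "side" or "top"; returns a dict with "color" (480x640x3 uint8, red, green, blue), "mtx" (3x3 intrinsics, pixels), "D" ([k1, k2, p1, p2, k3] as OpenCV has them; the pictures are not rectified), "rvec" (rotation vector, rad) and "tvec" (3), from world to camera coordinates, as OpenCV has them. Camera axes: x right, y down, z forward; pixel columns grow to the right and rows downward; lengths in m; the calibration is good to about 2 mm. A picture is of the moment at which its call begins. There is no depth.
- job.hand_in(): hands the job in, once; it reports no verdict.
The state is a dict: "time_s": time; "qpos": joint angles; "joint_vel": joint speeds; "tau": joint torques, N m; "ee_pos": TCP position; "eef_rot": TCP orientation; "force": force on the tool from outside, world axes, zero at the start; "moment": the same for the moment, N m; "grip_width": finger opening in m.
Only numpy, scipy, OpenCV 4.12 (cv2) and the standard library are available. Lean on these libraries where they do the work, as an engineer would, in place of code of your own. Each camera call takes 0.05 s, during which the arm holds its last target. There are 200 camera calls.

## Working session

There is one attempt and no reset: what is moved stays moved. The work goes in short steps, Python scripts to look and compute and a tool call to move; the robot and the scene stay as the last step left them, time stands still between calls to the robot, and variables do not carry over. Pictures are saved under pics/ and viewed, about 8 in all and at most 12, crops included, and the job is handed in when it is done.

Besides the shell and the picture viewer there is one more tool, called after "Call:" as name([rows], argument=value, ...), one row to a line, values as JSON. arm_command: Moves the arm, as the interface text tells. Its arguments: {"type":"object","properties":{"increments":{"type":"array","items":{"type":"object","properties":{"gripper":{"type":"number"},"slide":{"type":"array","items":{"type":"number"}},"yaw":{"type":"number"}}}},"grip_force":{"type":"number"}},"required":["increments"]}

```bash
mkdir -p pics; cat > h.py <<'E'
import numpy as np, cv2
from station import readout, imaging, job
def snap(n,f):
    c=imaging.camera(n); cv2.imwrite(f'pics/{f}.png',c['color'][:,:,::-1]); np.savez(f'{f}.npz',**c); return c
def ray(c,uv):
    R=cv2.Rodrigues(np.array(c['rvec'],float))[0]; t=np.array(c['tvec'],float).ravel()
    p=cv2.undistortPoints(np.array([[uv]],float),np.array(c['mtx'],float),np.array(c['D'],float))[0,0]
    return -R.T@t, R.T@np.array([p[0],p[1],1.])
def atz(c,uv,z):
    o,d=ray(c,uv); return o+d*(z-o[2])/d[2]
def proj(c,P):
    return cv2.projectPoints(np.array(P,float).reshape(-1,3),np.array(c['rvec'],float),np.array(c['tvec'],float),np.array(c['mtx'],float),np.array(c['D'],float))[0][:,0]
def load(f): return dict(np.load(f'{f}.npz'))
E
python3 - <<'E'
from h import *
for n in('top','side'):
    c=snap(n,n+'1'); print(n,ray(c,(320,240)))
print(readout.get_obs())
E
```

```text
top (array([0.39248837, 0.01284563, 1.56948467]), array([ 0.1173747 , -0.03298804, -0.99278998]))
side (array([0.49661196, 0.60662142, 0.9310709 ]), array([ 0.07942973, -0.60835968, -0.78969593]))
{'time_s': 0.1, 'qpos': array([-1.40561579e+00,  3.00425524e-01,  1.52152740e+00,  1.49174546e-05,
        1.32068795e+00, -6.65904483e-02]), 'joint_vel': array([-0.0017169 , -0.0017175 , -0.00263983, -0.000274  , -0.00079617,
       -0.00044719]), 'tau': array([ 1.05426116e-03, -5.32645476e+01, -3.53281689e+01,  7.09385052e-02,
        2.35204009e-02, -5.62017726e-05]), 'ee_pos': array([ 0.12630296, -0.53505854,  0.20493403]), 'eef_rot': array([-3.14054771e+00, -8.41677125e-05,  2.31767245e-01]), 'force': array([-0.31425537, -0.24023398, -0.02823055]), 'moment': array([ 0.00660759, -0.04687385, -0.03438138]), 'grip_width': 0.0939422739287467}
```

View pics/top1.png

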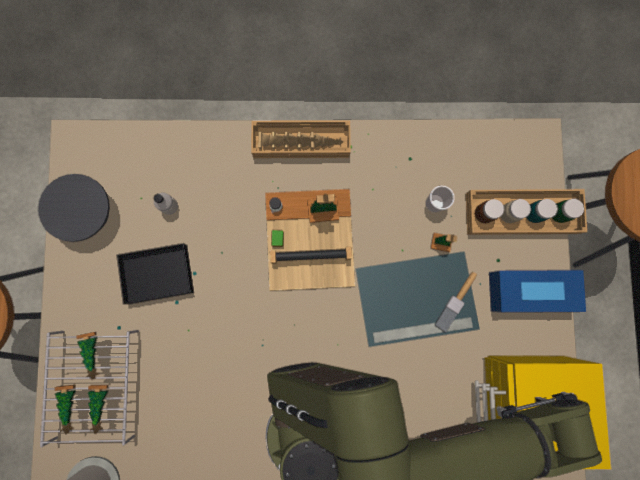

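View pics/side1.png

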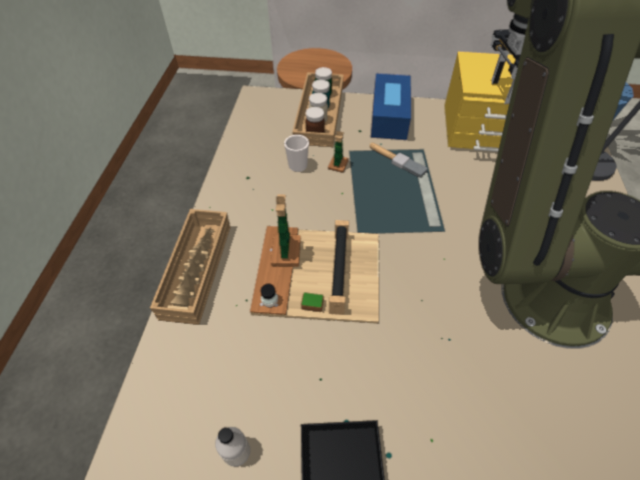

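Both views show the board ahead of the robot, with the bar at top image (310,255) and the tree standing at (323,208). It tips towards the robot. I'll zoom in to measure.

```bash
python3 - <<'E'
from h import *
a=load('top1')['color'][180:300,255:365,::-1]; b=load('side1')['color'][185:325,245:385,::-1]
a=cv2.resize(a,None,fx=3.6,fy=3.6,interpolation=cv2.INTER_CUBIC); b=cv2.resize(b,None,fx=2.8,fy=2.8,interpolation=cv2.INTER_CUBIC)
w=np.zeros((440,800,3),np.uint8); w[:a.shape[0],:a.shape[1]]=a; w[:b.shape[0],400:400+b.shape[1]]=b
cv2.imwrite('pics/z1.png',w); print(a.shape,b.shape)
E
```

```text
(432, 396, 3) (392, 392, 3)
```

View pics/z1.png

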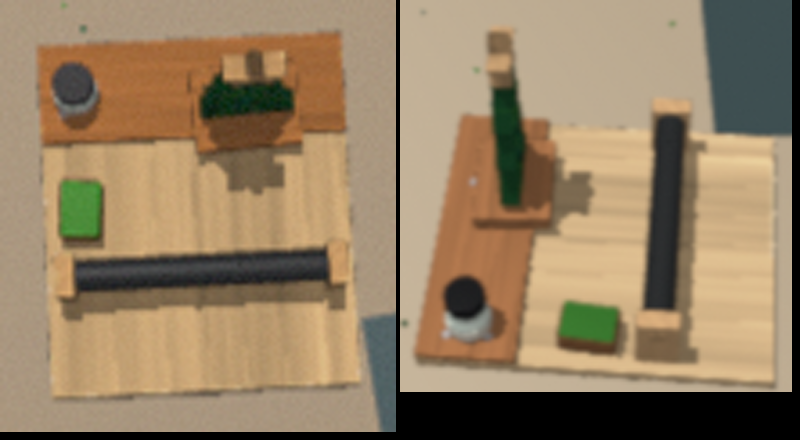

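```bash
cat > m.py <<'E'
from h import *
T=load('top1');S=load('side1')
t=lambda u,v:((u+.5)/3.6-.5+255,(v+.5)/3.6-.5+180)
s=lambda u,v:((u-400+.5)/2.8-.5+245,(v+.5)/2.8-.5+185)
B=[(150,130,20),(150,-130,20),(-150,-130,12),(-150,130,12),(65,130,20),(65,-130,20)]
U=[t(39,47),t(340,35),t(359,383),t(53,396),t(42,143),t(345,130)]
V=[s(461,118),s(417,357),s(775,385),s(775,137)]
VB=[(150,-130,20),(150,130,20),(-150,130,12),(-150,-130,12)]
from scipy.optimize import least_squares
def W(p,P):
    P=np.array(P)/1000.;c,q=np.cos(p[2]),np.sin(p[2]);return np.c_[p[0]+c*P[:,0]-q*P[:,1],p[1]+q*P[:,0]+c*P[:,1],P[:,2]]
f=lambda p:np.r_[proj(T,W(p,B))-U,proj(S,W(p,VB))-V].ravel()
r=least_squares(f,[.5,0,0],loss='soft_l1');p=r.x;print('board',p,np.round(f(p),1))
inv=lambda X:[(np.cos(p[2])*(X[0]-p[0])+np.sin(p[2])*(X[1]-p[1]))*1e3,(-np.sin(p[2])*(X[0]-p[0])+np.cos(p[2])*(X[1]-p[1]))*1e3]
for n,c,uv,z in [('toeL',T,t(197,151),.02),('toeR',T,t(301,145),.02),('startop',T,t(254,64),.215),('starL',T,t(222,68),.205),('starR',T,t(285,63),.205),('side toe far',S,s(556,142),.038),('side toe near',S,s(550,223),.020),('side tip',S,s(500,34),.225)]:
    X=atz(c,uv,z);print(n,np.round(X,4),np.round(inv(X),1))
print('edge',W(p,[(65,0,20),(-52,0,70)]))
E
python3 m.py
```

```text
board [ 0.58001454 -0.00515103  0.04226327] [-1.2 -0.5 -0.3 -1.1 -0.   0.  -1.   0.7 -1.   0.2 -0.1 -0.2  0.8 -1.6
 -0.5 -1.4  0.4 -1.1  0.2 -0. ]
toeL [ 0.6325 -0.0067  0.02  ] [52.4 -3.8]
toeR [ 0.6371 -0.095   0.02  ] [ 53.2 -92.2]
startop [ 0.6676 -0.0473  0.215 ] [ 85.7 -45.8]
starL [ 0.6667 -0.0236  0.205 ] [ 85.8 -22.1]
starR [ 0.6702 -0.071   0.205 ] [ 87.4 -69.6]
side toe far [ 0.6387 -0.0905  0.038 ] [ 55.  -87.7]
side toe near [ 0.6331 -0.012   0.02  ] [52.8 -9.1]
side tip [ 0.6688 -0.0466  0.225 ] [ 87.  -45.1]
edge [[ 0.6449565  -0.00240473  0.02      ]
 [ 0.52806097 -0.00734806  0.07      ]]
```

Call:
arm_command([
  {"gripper":1,"slide":[0,0,0.06],"yaw":0},
  {"gripper":1,"slide":[0.02,0.02,0.12],"yaw":0.1},
  {"gripper":1,"slide":[0.06,0.06,0.145],"yaw":0.25},
  {"gripper":1,"slide":[0.1,0.1,0.145],"yaw":0.4},
  {"gripper":1,"slide":[0.14,0.14,0.145],"yaw":0.55},
  {"gripper":1,"slide":[0.18,0.18,0.145],"yaw":0.7},
  {"gripper":1,"slide":[0.22,0.21,0.145],"yaw":0.85},
  {"gripper":1,"slide":[0.26,0.24,0.145],"yaw":0.95},
])

```text
time_s: 1.1
ee_pos: [0.3874, -0.2939, 0.3504]
eef_rot: [-3.141, -0.0, 1.186]
force: [0.1, -0.1, -0.3]
grip_width: 0.0943
```

Call:
arm_command([
  {"gripper":1,"slide":[0.04,0.04,0],"yaw":0.1},
  {"gripper":1,"slide":[0.08,0.08,0],"yaw":0.2},
  {"gripper":1,"slide":[0.12,0.12,0],"yaw":0.3},
  {"gripper":1,"slide":[0.16,0.16,0],"yaw":0.4},
  {"gripper":1,"slide":[0.2,0.19,0],"yaw":0.43},
  {"gripper":1,"slide":[0.24,0.22,0],"yaw":0.431},
  {"gripper":1,"slide":[0.27,0.24,0],"yaw":0.431},
  {"gripper":1,"slide":[0.282,0.248,0],"yaw":0.431},
])

```text
time_s: 2.1
ee_pos: [0.6695, -0.0458, 0.3489]
eef_rot: [-3.14, -0.0, 1.614]
force: [0.1, -0.3, 0.5]
grip_width: 0.0941
```

Call:
arm_command([
  {"gripper":1,"slide":[0,0,-0.04]},
  {"gripper":1,"slide":[0,0,-0.08]},
  {"gripper":1,"slide":[0,0,-0.11]},
  {"gripper":1,"slide":[0,0,-0.135]},
  {"gripper":1,"slide":[0,0,-0.16]},
  {"gripper":1,"slide":[0,0,-0.18]},
  {"gripper":1,"slide":[0,0,-0.188]},
  {"gripper":1,"slide":[0,0,-0.188]},
])

```text
invalid input
```

```bash
cat > z.py <<'E'
import sys
from h import *
n=sys.argv[1]; c=snap('side',n); b=c['color'][160:330,230:400,::-1]
cv2.imwrite(f'pics/{n}z.png',cv2.resize(b,None,fx=3.5,fy=3.5,interpolation=cv2.INTER_CUBIC))
o=readout.get_obs(); print(o['time_s'],o['ee_pos'],o['force'],o['grip_width'])
E
python3 z.py s2
```

```text
2.15 [ 0.66984008 -0.04542748  0.34867762] [-0.43558264  0.09338157 -0.01180585] 0.09407335048707208
```

View pics/s2z.png

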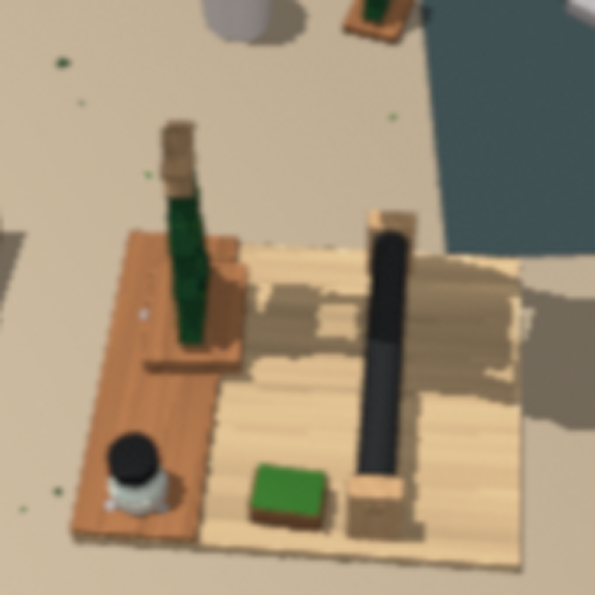

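The move was refused because its rows had no yaw, so nothing moved: the tree is still standing at crop (180,160–345) and the gripper is above the frame. I'll resend it with yaw.

Call:
arm_command([
  {"gripper":1,"slide":[0,0,-0.04],"yaw":0},
  {"gripper":1,"slide":[0,0,-0.08],"yaw":0},
  {"gripper":1,"slide":[0,0,-0.11],"yaw":0},
  {"gripper":1,"slide":[0,0,-0.135],"yaw":0},
  {"gripper":1,"slide":[0,0,-0.16],"yaw":0},
  {"gripper":1,"slide":[0,0,-0.18],"yaw":0},
  {"gripper":1,"slide":[0,0,-0.188],"yaw":0},
  {"gripper":1,"slide":[0,0,-0.188],"yaw":0},
])

```text
time_s: 3.15
ee_pos: [0.6681, -0.0474, 0.1624]
eef_rot: [-3.141, -0.0, 1.613]
force: [0.0, -0.2, -0.0]
grip_width: 0.094
```

```bash
sed -i 's/160:330,230:400/130:310,220:400/;s/3.5/3.3/g' z.py; python3 z.py s3
```

```text
3.2 [ 0.66842974 -0.04744704  0.16314826] [-0.63007262 -0.18119389 -0.62513651] 0.09391568004228636
```

View pics/s3z.png

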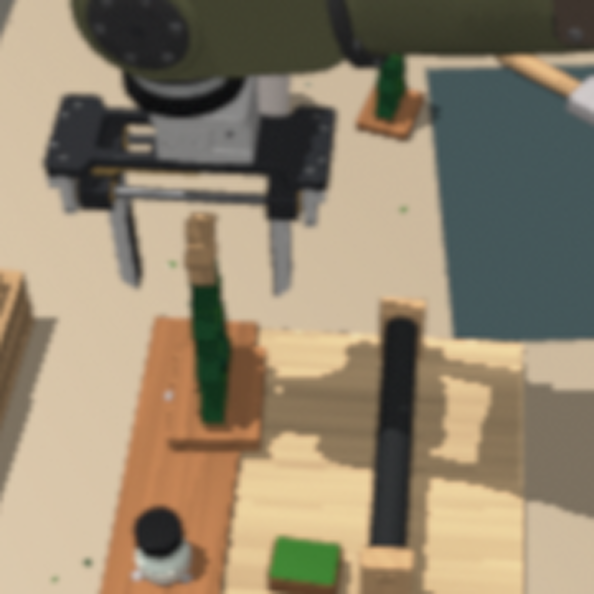

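The fingers straddle the tree without touching it: back finger tip at crop (135,285), front finger tip at (280,290), star between them. Next I'll work out a tilt schedule.

```bash
cat > plan.py <<'E'
import numpy as np
ox,toe0=86.,51.
def pt(t,lx,lz,tx=None):
    c,s=np.cos(t),np.sin(t)
    if tx is None:
        a=ox-65  # pivot edge, local x=-a
        z=20-s*(35-a); tx=65-c*(35-a)
        if z<12: # pivot toe
            t1=np.arcsin(8/(35-a)); tx=65-np.cos(t1)*(35-a); z=12
    else: z=12
    return tx+(lx+35)*c-lz*s, z+(lx+35)*s+lz*c
if __name__=='__main__':
    for d in list(range(0,40,6))+list(range(38,76,3)):
        t=np.radians(d); F=pt(t,-9,205); dd=np.interp(d,[0,40,60,73],[62,32,16,6]); zt=F[1]-dd
        # back surface at zt
        A=pt(t,9,0);Bk=pt(t,9,205);k=(zt-A[1])/(Bk[1]-A[1]);xb=A[0]+k*(Bk[0]-A[0])
        print(d,'tip',np.round(F),'zt %.0f xb %.0f need %.0f'%(zt,xb,xb-F[0]))
E
python3 plan.py
```

```text
0 tip [ 77. 225.] zt 163 xb 95 need 18
6 tip [ 56. 225.] zt 168 xb 80 need 24
12 tip [ 34. 223.] zt 170 xb 64 need 30
18 tip [ 13. 219.] zt 170 xb 48 need 35
24 tip [ -7. 212.] zt 168 xb 32 need 39
30 tip [-27. 204.] zt 164 xb 16 need 44
36 tip [-46. 193.] zt 158 xb 2 need 48
38 tip [-52. 190.] zt 156 xb -3 need 49
41 tip [-61. 184.] zt 153 xb -10 need 51
44 tip [-70. 178.] zt 149 xb -17 need 53
47 tip [-79. 171.] zt 144 xb -24 need 55
50 tip [-87. 164.] zt 140 xb -30 need 57
53 tip [-95. 156.] zt 135 xb -36 need 59
56 tip [-102.  148.] zt 129 xb -41 need 61
59 tip [-109.  140.] zt 123 xb -46 need 63
62 tip [-115.  131.] zt 117 xb -50 need 66
65 tip [-121.  122.] zt 110 xb -53 need 69
68 tip [-127.  113.] zt 103 xb -54 need 72
71 tip [-132.  103.] zt 96 xb -55 need 77
74 tip [-136.   93.] zt 87 xb -50 need 86
```

Call:
arm_command([
  {"gripper":0.66,"slide":[-0.003,0,0],"yaw":0},
  {"gripper":0.66,"slide":[-0.006,0,0],"yaw":0},
  {"gripper":0.66,"slide":[-0.01,0,0],"yaw":0},
  {"gripper":0.66,"slide":[-0.015,-0.001,0],"yaw":0},
  {"gripper":0.66,"slide":[-0.02,-0.001,0],"yaw":0},
  {"gripper":0.66,"slide":[-0.026,-0.001,0],"yaw":0},
  {"gripper":0.66,"slide":[-0.032,-0.001,0],"yaw":0},
  {"gripper":0.66,"slide":[-0.038,-0.002,0],"yaw":0},
], grip_force=10)

```text
time_s: 4.2
ee_pos: [0.6299, -0.0492, 0.1625]
eef_rot: [3.141, -0.0, 1.613]
force: [0.8, 1.1, 0.6]
grip_width: 0.0621
```

Call:
arm_command([
  {"gripper":0.66,"slide":[-0.004,0,0],"yaw":0},
  {"gripper":0.66,"slide":[-0.008,0,0],"yaw":0},
  {"gripper":0.66,"slide":[-0.012,0,0],"yaw":0},
  {"gripper":0.66,"slide":[-0.016,-0.001,0],"yaw":0},
  {"gripper":0.66,"slide":[-0.02,-0.001,0],"yaw":0},
  {"gripper":0.66,"slide":[-0.024,-0.001,0],"yaw":0},
  {"gripper":0.66,"slide":[-0.028,-0.001,0],"yaw":0},
  {"gripper":0.66,"slide":[-0.032,-0.001,0],"yaw":0},
])

```text
time_s: 5.2
ee_pos: [0.5981, -0.0503, 0.1625]
eef_rot: [-3.142, -0.0, 1.613]
force: [-0.3, -0.4, 0.0]
grip_width: 0.0623
```

```bash
python3 z.py s4
```

```text
5.25 [ 0.59776319 -0.05028239  0.16247275] [-0.4784833   0.18842406  0.04325473] 0.06241567506124371
```

View pics/s4z.png

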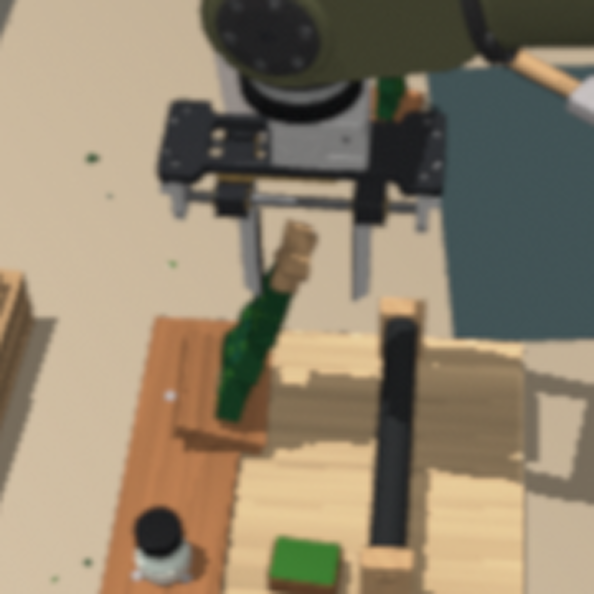

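Tree tilted about 18°, its back resting on the back finger (crop 250,285). The foot hasn't slid and I'm continuing the push.

Call:
arm_command([
  {"gripper":0.66,"slide":[-0.004,0,0],"yaw":0},
  {"gripper":0.66,"slide":[-0.008,0,0],"yaw":0},
  {"gripper":0.66,"slide":[-0.012,0,0],"yaw":0},
  {"gripper":0.66,"slide":[-0.016,-0.001,0],"yaw":0},
  {"gripper":0.66,"slide":[-0.02,-0.001,0],"yaw":0},
  {"gripper":0.66,"slide":[-0.024,-0.001,-0.001],"yaw":0},
  {"gripper":0.66,"slide":[-0.028,-0.001,-0.002],"yaw":0},
  {"gripper":0.66,"slide":[-0.032,-0.001,-0.003],"yaw":0},
])

```text
time_s: 6.25
ee_pos: [0.5661, -0.0513, 0.1593]
eef_rot: [-3.142, 0.0, 1.613]
force: [0.1, -0.1, 0.7]
grip_width: 0.0618
```

Call:
arm_command([
  {"gripper":0.66,"slide":[-0.003,0,-0.001],"yaw":0},
  {"gripper":0.66,"slide":[-0.005,0,-0.002],"yaw":0},
  {"gripper":0.66,"slide":[-0.007,0,-0.003],"yaw":0},
  {"gripper":0.66,"slide":[-0.009,0,-0.003],"yaw":0},
  {"gripper":0.66,"slide":[-0.011,-0.001,-0.003],"yaw":0},
  {"gripper":0.66,"slide":[-0.013,-0.001,-0.003],"yaw":0},
  {"gripper":0.66,"slide":[-0.014,-0.001,-0.003],"yaw":0},
  {"gripper":0.66,"slide":[-0.015,-0.001,-0.003],"yaw":0},
])

```text
time_s: 7.25
ee_pos: [0.5513, -0.0523, 0.1565]
eef_rot: [3.142, 0.0, 1.613]
force: [-0.1, 0.2, 0.8]
grip_width: 0.0621
```

```bash
python3 z.py s5
```

```text
7.3 [ 0.55123938 -0.05226375  0.15648285] [-0.14589116 -0.76579855  0.83004776] 0.062071261031980164
```

View pics/s5z.png

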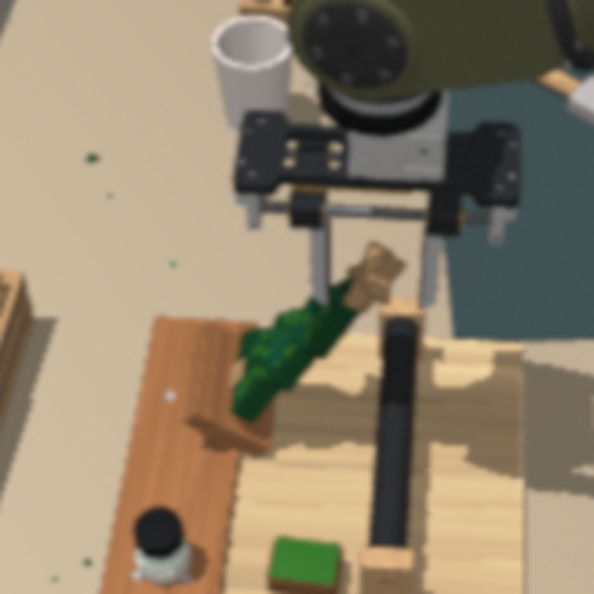

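Tilt is about 37°, the balance point. Its back is on the back finger at crop (322,300) and the front finger at (430,290) is about 12 mm ahead to catch it. Easing on.

Call:
arm_command([
  {"gripper":0.66,"slide":[-0.002,0,0],"yaw":0},
  {"gripper":0.66,"slide":[-0.004,0,-0.002],"yaw":0},
  {"gripper":0.66,"slide":[-0.006,0,-0.004],"yaw":0},
  {"gripper":0.66,"slide":[-0.008,0,-0.007],"yaw":0},
  {"gripper":0.66,"slide":[-0.012,-0.001,-0.009],"yaw":0},
  {"gripper":0.66,"slide":[-0.016,-0.001,-0.012],"yaw":0},
  {"gripper":0.66,"slide":[-0.02,-0.001,-0.014],"yaw":0},
  {"gripper":0.66,"slide":[-0.024,-0.001,-0.016],"yaw":0},
])

```text
time_s: 8.3
ee_pos: [0.5271, -0.0533, 0.1403]
eef_rot: [3.142, 0.0, 1.613]
force: [0.5, -0.4, -0.5]
grip_width: 0.062
```

```bash
python3 z.py s6
```

```text
8.35 [ 0.52664182 -0.05324031  0.14007109] [-0.36411504 -0.29808477 -0.50445017] 0.06201036010442726
```

View pics/s6z.png

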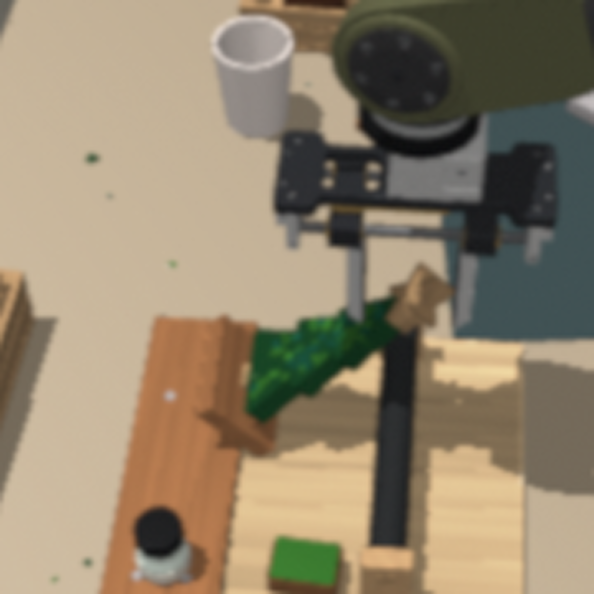

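Call:
arm_command([
  {"gripper":0.68,"slide":[-0.003,0,-0.002],"yaw":0},
  {"gripper":0.7,"slide":[-0.006,0,-0.005],"yaw":0},
  {"gripper":0.72,"slide":[-0.009,0,-0.008],"yaw":0},
  {"gripper":0.75,"slide":[-0.012,0,-0.011],"yaw":0},
  {"gripper":0.78,"slide":[-0.014,-0.001,-0.014],"yaw":0},
  {"gripper":0.8,"slide":[-0.017,-0.001,-0.017],"yaw":0},
  {"gripper":0.82,"slide":[-0.019,-0.001,-0.02],"yaw":0},
  {"gripper":0.84,"slide":[-0.021,-0.001,-0.023],"yaw":0},
])

```text
time_s: 9.35
ee_pos: [0.5062, -0.0543, 0.1173]
eef_rot: [3.142, 0.0, 1.613]
force: [-0.2, 0.0, -0.3]
grip_width: 0.0787
```

```bash
python3 z.py s7
```

```text
9.4 [ 0.50589146 -0.05423988  0.11687026] [-0.02471369 -0.33710038 -0.24916853] 0.07882184791961508
```

View pics/s7z.png

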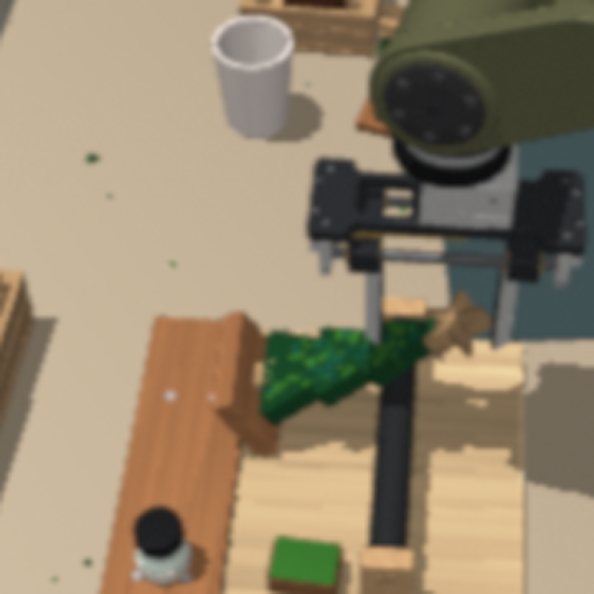

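Call:
arm_command([
  {"gripper":0.87,"slide":[-0.002,0,-0.003],"yaw":0},
  {"gripper":0.89,"slide":[-0.005,0,-0.007],"yaw":0},
  {"gripper":0.91,"slide":[-0.007,0,-0.01],"yaw":0},
  {"gripper":0.93,"slide":[-0.009,0,-0.014],"yaw":0},
  {"gripper":0.96,"slide":[-0.01,-0.001,-0.017],"yaw":0},
  {"gripper":0.98,"slide":[-0.012,-0.001,-0.02],"yaw":0},
  {"gripper":1.0,"slide":[-0.0135,-0.001,-0.023],"yaw":0},
  {"gripper":1.0,"slide":[-0.0145,-0.001,-0.024],"yaw":0},
])

```text
time_s: 10.4
ee_pos: [0.4918, -0.0553, 0.0933]
eef_rot: [3.142, 0.0, 1.613]
force: [-0.3, 0.4, -0.1]
grip_width: 0.0941
```

```bash
cat > z2.py <<'E'
import sys
from h import *
n=sys.argv[1]; w=np.zeros((520,800,3),np.uint8)
a=snap('side',n+'s')['color'][200:330,265:395,::-1]; b=snap('top',n+'t')['color'][180:310,255:385,::-1]
for i,q in enumerate((a,b)): w[:400,400*i:400*i+400]=cv2.resize(q,(400,400),interpolation=cv2.INTER_CUBIC)
cv2.imwrite(f'pics/{n}.png',w[:400])
o=readout.get_obs(); print(o['time_s'],o['ee_pos'],o['force'],o['grip_width'])
E
python3 z2.py s8
```

```text
10.5 [ 0.49180478 -0.05527468  0.09342903] [ 0.1887743  -0.66649979 -0.06814646] 0.09402928503811
```

View pics/s8.png

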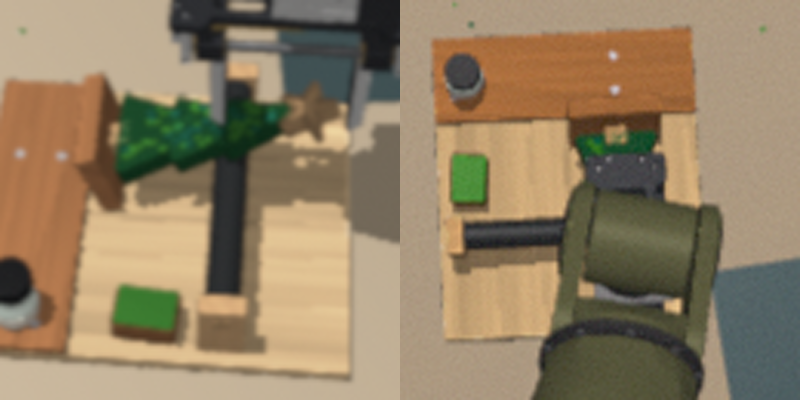

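Tree lies on the bar: star at left-panel (312,108), foot standing near the step at (100,140). I'll fit the tree's pose against the projected model to get the toe gap.

```bash
cat > ov.py <<'E'
import sys
from h import *
n=sys.argv[1]; tx=[float(a) for a in sys.argv[2:4]]
p=[.58001,-.00515,.04226]; S=load(n+'s')
def Wd(b): 
    c,q=np.cos(p[2]),np.sin(p[2]); b=np.array(b)/1000; return np.c_[p[0]+c*b[:,0]-q*b[:,1],p[1]+q*b[:,0]+c*b[:,1],b[:,2]]
def tree(L,toe,t,y0=-46):
    L=np.array(L,float); return np.c_[toe+(L[:,0]+35)*np.cos(t)-L[:,2]*np.sin(t), y0+L[:,1], 12+(L[:,0]+35)*np.sin(t)+L[:,2]*np.cos(t)]
foot=[(-35,45,0),(35,45,0),(35,-45,0),(35,-45,18),(35,45,18),(-35,45,18),(-35,45,0)]
edge=[(35,45,0),(35,45,18)]; star=[(9,0,205),(-9,0,205)]
im=[]
for X in tx:
    k=6; x0,y0_=265,205; a=cv2.resize(S['color'][205:275,265:330,::-1],None,fx=k,fy=k,interpolation=cv2.INTER_CUBIC).copy()
    for L,cl in((foot,(255,0,255)),(edge,(255,255,0))):
        q=((proj(S,Wd(tree(L,X,np.radians(73))))-[x0-.5,y0_-.5])*k).astype(np.int32); cv2.polylines(a,[q],False,cl,1)
    q=((proj(S,Wd([(65,-130,20),(65,130,20)]))-[x0-.5,y0_-.5])*k).astype(np.int32); cv2.polylines(a,[q],False,(0,255,255),1)
    im.append(a)
cv2.imwrite(f'pics/ov_{n}.png',np.hstack(im)); print(np.hstack(im).shape, proj(S,Wd(tree(star,tx[0],np.radians(73))))-[265,200])
E
python3 ov.py s8 53 63
```

```text
(420, 780, 3) [[109.74562009  33.76225882]
 [111.28279904  38.35835563]]
```

View pics/ov_s8.png

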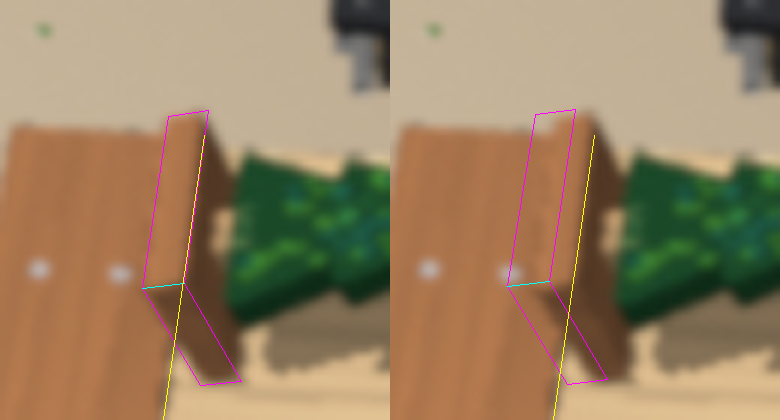

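The overlay with toe x = 53 mm matches and 63 does not, so the toe is about 10 mm short of the step. The front finger is already at the star's tip, so I'll push along the axis, +x and slightly down.

Call:
arm_command([
  {"gripper":1,"slide":[0.001,0,-0.001],"yaw":0},
  {"gripper":1,"slide":[0.002,0,-0.0015],"yaw":0},
  {"gripper":1,"slide":[0.003,0,-0.002],"yaw":0},
  {"gripper":1,"slide":[0.004,0,-0.0025],"yaw":0},
  {"gripper":1,"slide":[0.005,0,-0.003],"yaw":0},
  {"gripper":1,"slide":[0.006,0,-0.003],"yaw":0},
  {"gripper":1,"slide":[0.007,0,-0.0035],"yaw":0},
  {"gripper":1,"slide":[0.008,0,-0.004],"yaw":0},
])

```text
time_s: 11.5
ee_pos: [0.4999, -0.0553, 0.0894]
eef_rot: [-3.141, -0.0, 1.613]
force: [-1.9, 0.9, 0.1]
grip_width: 0.0937
```

```bash
cat > df.py <<'E'
import sys
from h import *
# foot shift estimate: toe x that best aligns foot patch, by phase correlation with s8 image
n=sys.argv[1]; o=readout.get_obs(); S=snap('side',n+'s'); A=load('s8s')['color']; C=S['color']
g=lambda i:cv2.cvtColor(i,cv2.COLOR_RGB2GRAY)
t=g(A)[222:262,302:335]; r=cv2.resize(g(C)[212:272,285:350],None,fx=8,fy=8,interpolation=cv2.INTER_CUBIC)
m=cv2.matchTemplate(r,cv2.resize(t,None,fx=8,fy=8,interpolation=cv2.INTER_CUBIC),cv2.TM_CCOEFF_NORMED)
_,v,_,l=cv2.minMaxLoc(m); print('slab shift px',l[0]/8-17,l[1]/8-10,'score',v,'| mm per px ~',np.linalg.norm(atz(S,(310,240),.06)-atz(S,(311,240),.06))*1e3)
print(o['time_s'],o['ee_pos'],o['force'],o['grip_width'])
E
python3 df.py s9
```

```text
slab shift px -2.0 0.0 score 0.9835337400436401 | mm per px ~ 2.506032960048835
11.5 [ 0.49985579 -0.05528828  0.08936975] [-1.89916128  0.88450953  0.06201578] 0.09366271594737766
```

Call:
arm_command([
  {"gripper":1,"slide":[0.001,0,-0.0005],"yaw":0},
  {"gripper":1,"slide":[0.002,0,-0.001],"yaw":0},
  {"gripper":1,"slide":[0.003,0,-0.001],"yaw":0},
  {"gripper":1,"slide":[0.004,0,-0.0015],"yaw":0},
  {"gripper":1,"slide":[0.004,0,-0.0015],"yaw":0},
])

```text
time_s: 12.18
ee_pos: [0.5036, -0.0552, 0.0878]
eef_rot: [-3.141, -0.0, 1.613]
force: [-4.0, 0.3, 1.9]
grip_width: 0.0943
```

```bash
python3 df.py s10
```

```text
slab shift px -3.875 0.0 score 0.9904688596725464 | mm per px ~ 2.506032960048835
12.175 [ 0.50356403 -0.05522982  0.08775596] [-3.9721956   0.25306263  1.88930479] 0.09425836118639828
```

Call:
arm_command([
  {"gripper":1,"slide":[0.0005,0,0],"yaw":0},
  {"gripper":1,"slide":[0.001,0,0],"yaw":0},
  {"gripper":1,"slide":[0.0015,0,0],"yaw":0},
])

```text
time_s: 12.6
ee_pos: [0.5041, -0.0551, 0.0876]
eef_rot: [-3.138, -0.001, 1.613]
force: [-12.6, 0.8, 4.0]
grip_width: 0.0939
```

```bash
python3 df.py s11
```

```text
slab shift px -3.75 0.0 score 0.985603392124176 | mm per px ~ 2.506032960048835
12.6 [ 0.50413044 -0.05510413  0.08758329] [-12.56630379   0.78240045   3.96300727] 0.09392554935769716
```

The force jumped to 12.6 N with no further movement, so the foot is against the step. I'll back off and rise clear.

Call:
arm_command([
  {"gripper":1,"slide":[-0.001,0,0],"yaw":0},
  {"gripper":1,"slide":[-0.002,0,0.0005],"yaw":0},
  {"gripper":1,"slide":[-0.003,0,0.001],"yaw":0},
  {"gripper":1,"slide":[-0.005,0,0.004],"yaw":0},
  {"gripper":1,"slide":[-0.005,0,0.015],"yaw":0},
  {"gripper":1,"slide":[-0.005,0,0.04],"yaw":0},
  {"gripper":1,"slide":[-0.005,0,0.08],"yaw":0},
  {"gripper":1,"slide":[-0.005,0,0.12],"yaw":0},
])

```text
time_s: 13.65
ee_pos: [0.5003, -0.0553, 0.2101]
eef_rot: [3.141, 0.0, 1.613]
force: [-0.5, -0.6, -0.3]
grip_width: 0.094
```

Call:
arm_command([
  {"gripper":1,"slide":[0,0,0.02],"yaw":0},
  {"gripper":1,"slide":[0,0,0.04],"yaw":0},
  {"gripper":1,"slide":[0,0,0.04],"yaw":0},
])

```text
time_s: 14.02
ee_pos: [0.5009, -0.0554, 0.2497]
eef_rot: [3.138, 0.001, 1.613]
force: [0.7, 0.5, -1.3]
grip_width: 0.0938
```

```bash
python3 df.py s12; python3 ov.py s12 62 58
```

```text
slab shift px -3.375 0.0 score 0.97995525598526 | mm per px ~ 2.506032960048835
14.025 [ 0.50086883 -0.05536367  0.24972994] [ 0.69191252  0.52691232 -1.2781069 ] 0.09384101140532
(420, 780, 3) [[105.94896194  33.5419224 ]
 [107.53327017  38.13896449]]
```

View pics/ov_s12.png

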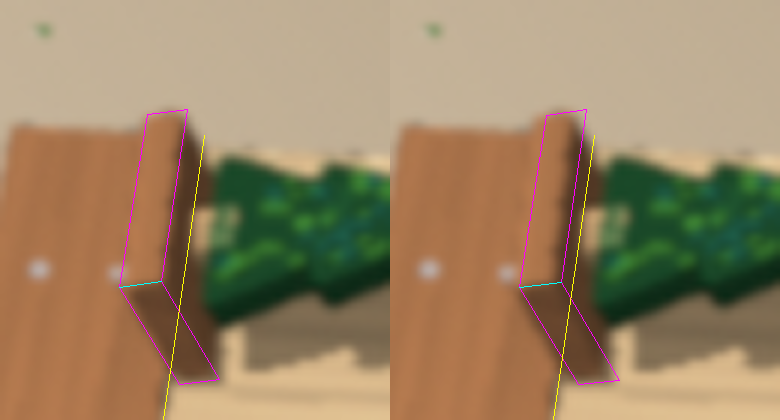

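```bash
python3 -c "
from station import job; print(job.hand_in())"
```

```text
the job is handed in; nothing more can be done
None
```

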